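# Raise the shield sash onto its catch and run the test cell in

### The arm

A 6-joint arm with a two-finger parallel gripper is mounted at the origin on a cart in front of the work surface, level with it; the furniture and walls round the work are solid. World frame = base frame: x ahead of the robot, y to its left, z up, the work surface at z = 0. Lengths are in m, angles in rad, forces in N, time in s.
With the tool pointing down it reaches from about 0.375 to 0.975 m from the base axis. Payload 3.8 kg.
Tool frame: the origin (TCP) lies midway between the tips of the shut fingers; the grasp point (between the pads) lies 19 mm behind it; z points along the fingers, y is the line along which they close (so a half turn about z gives the same grasp; the last joint's range is limited). The gripper opens to 85 mm and grips with 20 to 120 N. Pads are 22 mm wide; open, the fingers measure 114 mm over their backs; the gripper's body (76 mm by 85 mm) begins 54 mm behind the grasp point. The pads swing forward as they close: fully open they stand 13 mm farther back than shut.
Start: joints at [-1.387, 0.264, 1.604, -0, 1.274, -0.037], TCP at [0.148, -0.659, 0.202] pointing down, gripper open.
Joint ranges: [-2.63, 2.63], [-0.94, 2.18], [0.31, 2.57], [-1.31, 4.45], [0, 2.66], [-2.55, 2.55]. Speed limits (rad/s): [2.57, 2.57, 3.14, 3.14, 3.14, 3.14].

### API

Orientations are given as a rotation vector (axis times angle).
In Python, from workcell import status, read_camera, workorder, masks_of gives the robot as it stands.
- The arm moves only by the tool drive_tool, never from a script. Its argument "rows" is a list of rows, each a list of 7 numbers: the turn, a rotation vector about the tool's x, y, z in degrees, then the shift along the tool's x, y, z in m, then the opening, from 0 (shut) to 1 (fully open). In form: [[ax, ay, az, tx, ty, tz, claw], ...]. A call has 1 to 8 rows; each row shifts and turns the commanded pose from where the row before left it, along the tool's axes as they then stand; what a row does not reach is not made up. A row lasts 1/12 s, in which the tool goes at most 41.7 mm and 7.16 degrees, less where a joint would pass 70% of its speed; a pose out of reach is approached as far as the arm can. A call is refused whole if a number of a shift passes 0.0417 or a number of a turn 7.16, either way. A call with a gripper value outside its range is refused whole. The fingers move at their own pace and stop on an object; "force" is the grip in N (left out, the last holds). Time passes only in rows, so rows that do not move let the fingers close. It gives the time, the measured TCP pose, the force, the opening and the grip force at its end, in the units of the state.
- status.read_state(): the state, without advancing time (a new reading comes with each control period).
- read_camera(name): name is "scene" or "top" or "wrist"; returns a dict with "color" (420x560x3 uint8, red, green, blue), "intrinsics" (3x3 intrinsics, pixels), "world_from_camera" (4x4, takes a point from camera to world coordinates); the wrist camera has in their place "mount" (4x4, takes a point from camera to tool coordinates, whose origin is the TCP and whose axes are the flange's). Camera axes: x right, y up, looking along -z (the intrinsics and any distortion apply to the point x, -y, -z); pixel columns grow to the right and rows downward; lengths in m; the calibration is good to about 2 mm. A picture is of the moment at which its call begins: read the wrist's pose just before it. There is no depth.
- workorder.finish_job(): hands the job in; it is judged then, once.
Trained networks look in a picture, given as the dict that the camera call returned (one of the last four; its "shot" number tells which), for a name from the list of things; names that differ only in an ending like _2 or _b are one class to them, and where a whole thing is asked for, a point or a joint stands for the part that bears it (a point fixed in the world has none). Each returns a list of dicts, best first, with "score" (0 to 1); they miss things now and then, are a little off and sometimes report something else, mostly with a low value. They report only what shows in the picture. A call takes as long as a camera call. They do not tell look-alikes from the thing itself.
- masks_of(picture, name): "mask" (420x560 bool, what is visible of it) and "bbox" ([left, top, right, bottom] in pixels, round what is visible of it).
The state is a dict: "time": time; "q": joint angles; "joint_vel": joint speeds; "joint_torque": joint torques, N m; "tool_pos": TCP position; "tcp_rot": TCP orientation; "wrist_force": force on the tool from outside, world axes, zero at the start; "torque": the same for the moment, N m; "width": opening from 0.0 (shut) to 1.0 (fully open); "grip_force": force on a finger pad.
Only numpy, scipy, OpenCV 4.12 (cv2) and the standard library are available. Lean on these libraries where they do the work, as an engineer would, in place of code of your own. Each camera call takes 0.05 s, during which the arm holds its last target. There are 200 camera calls.

### The job

Run the test cell into the bench shield: push the sash up by the lip along its bottom edge, gently, until the hidden catch, somewhere in the height band marked on the left post, has hold of it and it stays up by itself. Then push the carriage with the test cell along its rail, under the raised sash, fully home. Never press on the sash or the carriage with more than 22 N, keep the cell seated on the carriage, and leave the other things on the bench alone.

Things in the scene. Friction and masses are not known exactly. Their poses are not given: they have to be found in the camera images.
- shield: Fixed shield on a grey plinth: base plate 330x360x12 mm (x -190 to +140), its top 92 mm above the worktop; behind, a clear box, two posts 32x28 mm at y = +-168, front faces at x = -14, joined by a header at z 451 to 473. Origin on the worktop in the sash plane, midway between the posts; x points into the shield, y to the left post, z up.
- sash: Clear framed pane 304x143x12 mm, slides vertically in the shield's plane x = 0. Origin: middle of its bottom edge, axes as the shield's. Starts down, bottom 150 mm above the worktop. Spring reels carry most of it: 2 to 3.5 N raises it; let go, it sinks back unless caught. Hidden roller catch in the right post, feels and numbers: see height_mark. Over 22 N on it is a failure.
- lip (a point): Underside of the sash's lift lip, mid-length; axes as the shield's. Lip: 260 mm long ledge at the sash's bottom, nose a 12 mm round bar along y; this point is straight below the bar's axis, 36 mm before the sash plane. Its left half (y > 0) is clear; carriage and cell stand before y -117 to -33. Fingers tilted 35 to 45 deg forward go under the nose and lift it on their upper side.
- height_mark (a point): Middle of the dark 22x70 mm scale band on the left post, 285 mm above the worktop. The catch, set by hand, not measured, holds the lip's underside within +-30 mm of it. Rising, the roller is met 12 mm below the hold, takes 6 to 10 N upward in all to pass, then clicks free. 2 mm above the hold is a rubber stop, 7 N/mm: 12 to 14 N upward means past the catch. Then lower the fingers.
- carriage: Carriage 84x84 mm on a dark rail along the shield's x at y = -75. Origin under its middle, 92 mm above the worktop, axes as the shield's. A push plate, 70 mm wide, 95 to 129 mm above the worktop, stands in front; its front is 77 mm before the origin. 2 N friction, stays where left. Starts at x = -90, home at x = +43 (133 mm on), against a rubber buffer, 3 N/mm. Over 22 N on it is a failure.
- cell: Bolted round stainless test cell, 70 mm diameter, 35 mm high, about 0.55 kg, loose, upright on the carriage seat (142 mm above the worktop) inside a shallow rim. Origin: middle of its underside. It does not pass under the lowered sash.
- block: Bystander: milled aluminium block 40 x 45 x 41 mm, standing loose inside the shield, in the left half. Origin under its middle.
- jar: Bystander: clear jar of screws with a lid, 50 mm in diameter, 63 mm high, to the right of the shield. Origin under its middle.
- marker: Bystander: black marker pen, 135 mm long, 14 mm thick, lying to the left of the shield, pointing away from the robot. Origin under its middle.
Things that resemble listed ones, but are neither listed nor needed, are in the scene too. Of the things shaped like the cell, the stainless one is meant.

How it is judged:
By the outcome, as a careful person would: the job done as asked, in the order asked, and still so for the second after the job is handed in, with the robot touching nothing.
It also fails if it takes over 61 s, if anything falls off the work surface, if the arm or the gripper's body presses on something with over 40 N, if the wrist force passes 120 N, or if a joint passes its speed limit or range.

## Working session

There is one attempt and no reset: what is moved stays moved. The work goes in short steps, Python scripts to look and compute and a tool call to move; the robot and the scene stay as the last step left them, time stands still between calls to the robot, and variables do not carry over. Pictures are saved under pics/ and viewed, at most 12 in all, crops included, and the job is handed in when it is done.

Besides the shell and the picture viewer there is one more tool, called as name(argument=value, ...), one argument or row to a line, values as JSON. drive_tool: Moves the arm, as the interface text tells. Its arguments: {"type":"object","properties":{"rows":{"type":"array"},"force":{"type":"number"}},"required":["rows"]}

```bash
mkdir -p pics; ls; cat > h.py <<'E'
import numpy as np, cv2
from scipy.spatial.transform import Rotation as R
from workcell import status, read_camera, workorder, masks_of
E
python3 - <<'E'
from h import *
s=status.read_state(); print(s)
for n in ("scene","top"):
    p=read_camera(n); cv2.imwrite(f"pics/{n}0.png",p["color"][:,:,::-1]); print(n,p["intrinsics"],p["world_from_camera"],[k for k in p])
    for t in ("shield","sash","carriage","cell","block","jar","marker"):
        for d in masks_of(p,t)[:3]:
            m=d["mask"]; v,u=np.nonzero(m); print(t,round(d["score"],2),d["bbox"],u.mean().round(1),v.mean().round(1),m.sum())
E
```

```text
pics
{'time': 0.0, 'q': array([-1.38689715e+00,  2.64755035e-01,  1.60540067e+00,  1.52038869e-05,
        1.27366026e+00, -3.69179229e-02]), 'joint_vel': array([ 4.70045824e-04,  5.33709967e-04,  8.41474817e-05,  1.53810389e-03,
       -1.05126427e-03, -1.94793927e-04]), 'joint_torque': array([ 1.90174155e-04, -5.15109909e+01, -3.67308676e+01, -8.20606874e-05,
        1.29265510e-02, -7.52457403e-07]), 'tool_pos': array([ 0.14768951, -0.65783024,  0.2011464 ]), 'tcp_rot': array([-3.12025991e+00, -3.45903015e-01,  2.33494090e-04]), 'wrist_force': array([-0.29439005, -0.27464169, -0.68333531]), 'torque': array([-0.00619033, -0.0181571 ,  0.00050432]), 'grip_force': 0.0, 'width': 0.996404881231208}
scene [[390.91934952   0.         285.6465753 ]
 [  0.         390.91934952 213.82807294]
 [  0.           0.           1.        ]] [[-0.66248824  0.4130506  -0.62489882 -0.09256382]
 [-0.74902354 -0.35576336  0.55892411  0.51950504]
 [ 0.00854783  0.83834458  0.54507366  0.74633335]
 [ 0.          0.          0.          1.        ]] ['color', 'intrinsics', 'world_from_camera', 'shot']
shi
[... 759 characters left out ...]
   281.0669257 ]
 [  0.         534.70311553 197.42306168]
 [  0.           0.           1.        ]] [[ 0.14578476  0.91581272 -0.37421099 -0.14746308]
 [-0.98931339  0.13403008 -0.05740173 -0.13166684]
 [-0.00241371  0.37858024  0.92556533  1.83762831]
 [ 0.          0.          0.          1.        ]] ['color', 'intrinsics', 'world_from_camera', 'shot']
shield 0.83 [208.1, 95.7, 338.8, 232.4] 273.6 158.9 14662
sash 0.89 [229.7, 152.9, 321.0, 180.7] 274.4 165.5 2684
carriage 0.73 [283.9, 187.0, 307.3, 217.9] 295.7 209.2 377
cell 0.53 [282.7, 180.6, 305.2, 207.2] 296.1 194.4 351
cell 0.23 [209.3, 95.4, 340.5, 228.5] 273.6 158.6 14517
marker 0.53 [174.7, 190.3, 205.1, 194.2] 186.8 190.7 107
```

```bash
python3 - <<'E'
import cv2
a=cv2.imread("pics/scene0.png"); b=cv2.imread("pics/top0.png")
cv2.imwrite("pics/c1.png",cv2.resize(a[70:370,110:410],(800,800))[:, :] if 0 else cv2.resize(a[75:365,110:410],None,fx=2.06,fy=2.06,interpolation=cv2.INTER_CUBIC))
cv2.imwrite("pics/c2.png",cv2.resize(b[80:260,150:390],None,fx=3.3,fy=3.3,interpolation=cv2.INTER_CUBIC))
E
```

```text
(no output)
```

View pics/c1.png

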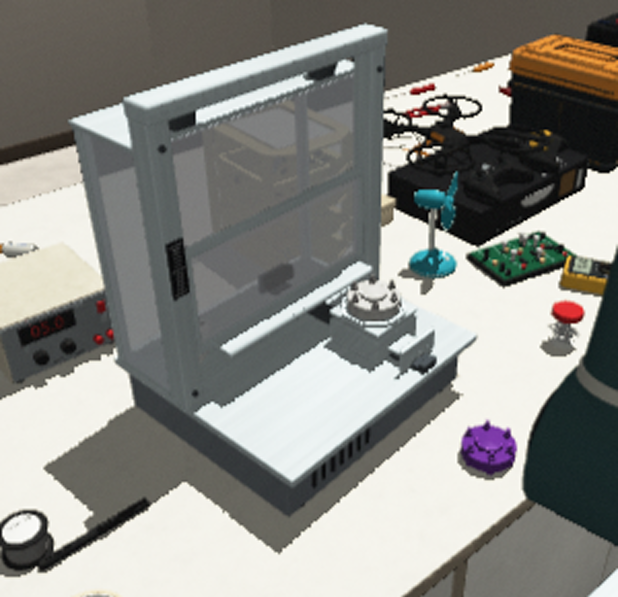

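View pics/c2.png

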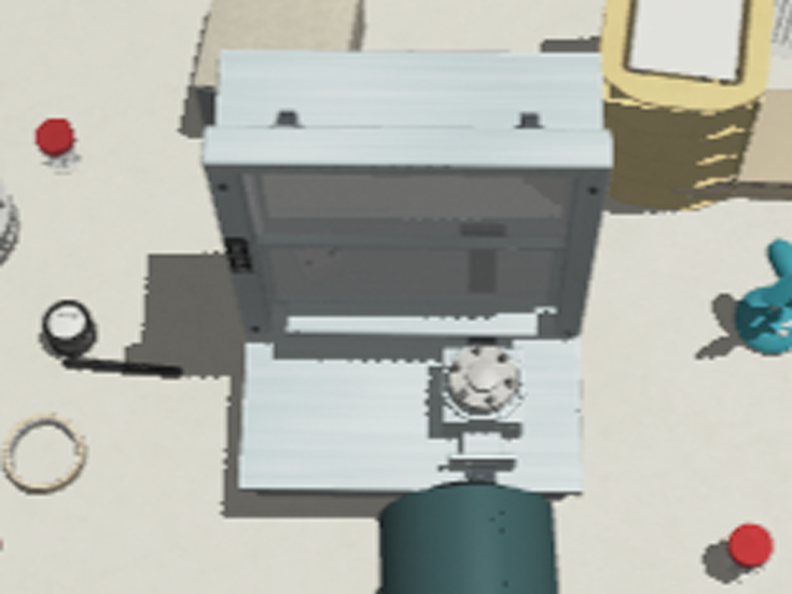

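The shield shows in both views: plate front corners in scene at crop (292,483) and (477,338), in top at crop (240,488) and (580,492). The scale band is at (178,269) scene and (238,255) top. Cell candidates are the stainless one on the carriage, scene crop (372,295), full px (291,219), and the purple look-alike on the bench, crop (488,447), full px (347,292). I choose the stainless one on the carriage. The crop is already close and shows it clearly.

```bash
cat >> h.py <<'E'
def proj(p,K,T):
    c=np.linalg.inv(T)@np.append(p,1); q=K@np.array([c[0],-c[1],-c[2]]); return q[:2]/q[2]
E
python3 - <<'E'
from h import *
from scipy.optimize import least_squares
P={n:read_camera(n) for n in("scene","top")}
s=lambda u,v:(u/2.06+110,v/2.06+75)
t=lambda u,v:(u/3.3+150,v/3.3+80)
O=[("scene",(-.19,.18,.092),s(292,483)),("scene",(-.19,-.18,.092),s(477,338)),("scene",(-.014,.168,.285),s(178,269)),
("top",(-.19,.18,.092),t(240,488)),("top",(-.19,-.18,.092),t(581,492)),("top",(-.014,.168,.285),t(238,255)),
("scene",(-.09,-.075,.160),(290.8,219.5)),("top",(-.09,-.075,.172),(296.1,194.4))]
W=lambda x,p:np.append(R.from_euler('z',x[2]).as_matrix()[:2,:2]@np.array(p[:2])+x[:2],p[2])
f=lambda x:np.concatenate([proj(W(x,p),P[n]["intrinsics"],P[n]["world_from_camera"])-o for n,p,o in O])
r=least_squares(f,[.5,0,0],loss='soft_l1'); print(r.x,np.degrees(r.x[2])); print(f(r.x).reshape(-1,2).round(1))
for p in [(-.036,.13,.156),(-.036,-.13,.156),(-.167,-.075,.129)]:
    print(W(r.x,p),[proj(W(r.x,p),P[n]["intrinsics"],P[n]["world_from_camera"]).round(1) for n in P])
print("lip obs",s(228,350),s(370,267),t(287,325),t(537,322))
E
```

```text
[0.62768874 0.01070454 0.13384918] 7.668992983482154
[[ 0.  -0.6]
 [ 0.8 -2.1]
 [-0.2  0.1]
 [-1.4  0.2]
 [-0.3  0.2]
 [-0.4 -0. ]
 [ 0.8 -0.1]
 [-0.2 -1.2]]
[0.57466226 0.13473756 0.156     ] [array([220.5, 247.6]), array([236.3, 179.9])]
[ 0.60935922 -0.12293688  0.156     ] [array([289.5, 205.6]), array([311.8, 180.7])]
[ 0.4721912  -0.08591076  0.129     ] [array([313.8, 240. ]), array([295.6, 219. ])]
lip obs (220.67961165048544, 244.9029126213592) (289.6116504854369, 204.61165048543688) (236.96969696969697, 178.4848484848485) (312.72727272727275, 177.57575757575756)
```

```bash
cat >> h.py <<'E'
S=np.array([.62769,.0107,.13385])
def W(p): return np.append(R.from_euler('z',S[2]).as_matrix()[:2,:2]@np.array(p[:2])+S[:2],p[2])
def L(w): return np.append(R.from_euler('z',-S[2]).as_matrix()[:2,:2]@(np.array(w[:2])-S[:2]),w[2])
Rs=R.from_euler('z',S[2])
def Rt(t,sgn=1): # tool tilted forward t deg from straight down; x = sgn*n
    t=np.radians(t); d=np.array([np.sin(t),0,-np.cos(t)]); n=np.array([np.cos(t),0,np.sin(t)])*sgn
    return Rs*R.from_matrix(np.column_stack([n,np.cross(d,n),d]))
def now():
    s=status.read_state(); return s,np.array(s["tool_pos"]),R.from_rotvec(s["tcp_rot"])
def plan(p,Rg,maxmm=40,maxdeg=7):
    """rows: straight shift first, then rotation"""
    s,q,C=now(); d=C.inv().apply(p-q); rv=np.degrees((C.inv()*Rg).as_rotvec())
    n=int(np.ceil(np.abs(d).max()*1000/maxmm)) or 1; m=int(np.ceil(np.abs(rv).max()/maxdeg)) or 1
    print("shift",d.round(4),n,"x",(d/n).round(4)," turn",rv.round(2),m,"x",(rv/m).round(3))
def rep():
    s,q,C=now(); print("t",round(s["time"],2),"L",L(q).round(4),"q",np.round(s["q"],2),"F",Rs.inv().apply(s["wrist_force"]).round(1),"M",C.as_matrix().round(3).tolist())
E
python3 - <<'E'
from h import *
rep()
C=now()[2]; print("arm frame",(R.from_euler('z',1.387)*C).as_matrix().round(2))
for g in(1,-1): plan(np.array([.4,-.35,.36]),Rt(45,g))
print(W((-.16,.04,.3)))
E
```

```text
t 0.9 L [-0.5649 -0.5993  0.2025] q [-1.39  0.26  1.6   0.    1.27 -0.04] F [ 0.3  0.8 -0.5] M [[0.976, 0.219, 0.0], [0.219, -0.976, -0.0], [0.0, 0.0, -1.0]]
arm frame [[-0.04  1.    0.  ]
 [ 1.    0.04  0.  ]
 [ 0.    0.   -1.  ]]
shift [ 0.3137 -0.2459 -0.1575] 8 x [ 0.0392 -0.0307 -0.0197]  turn [-1.95 44.97  4.72] 7 x [-0.279  6.424  0.675]
shift [ 0.3137 -0.2459 -0.1575] 8 x [ 0.0392 -0.0307 -0.0197]  turn [ -67.11   -2.91 -162.02] 24 x [-2.796 -0.121 -6.751]
[0.4637831  0.02899011 0.3       ]
```

drive_tool(
  rows=[
    [0,0,0,0,0,-0.04,0],
    [0,0,0,0,0,-0.04,0],
    [0,0,0,0.02,-0.015,-0.04,0],
    [0,0,0,0.04,-0.03,-0.035,0],
    [0,0,0,0.04,-0.03,0,0],
    [0,0,0,0.04,-0.03,0,0],
    [0,0,0,0.04,-0.03,0,0],
    [0,0,0,0.04,-0.03,0,0],
  ],
  force=30,
)

```text
time: 1.57
tool_pos: [0.2933, -0.4876, 0.3422]
tcp_rot: [3.122, 0.345, 0.001]
wrist_force: [1.1, -0.6, 0.2]
width: -0.001
grip_force: 0.0
```

drive_tool(
  rows=[
    [0,0,0,0.04,-0.03,0,0],
    [0,0,0,0.03,-0.03,0,0],
    [0,0,0,0,-0.04,0,0],
    [0,0,0,0,-0.04,0,0],
    [0,0,0,0,-0.04,0,0],
    [0,0,0,0,-0.04,0,0],
    [0,0,0,0,-0.04,0,0],
    [0,0,0,0,-0.04,0,0],
  ],
)

```text
time: 2.23
tool_pos: [0.2885, -0.1863, 0.3417]
tcp_rot: [3.122, 0.345, 0.001]
wrist_force: [1.0, 0.9, 0.4]
width: -0.003
grip_force: 0.0
```

```bash
python3 - <<'E'
from h import *
rep(); plan(W((-.16,.04,.3)),Rt(45))
E
```

```text
t 2.23 L [-0.3625 -0.15    0.3417] q [-0.65 -0.45  2.01  0.    1.58  0.7 ] F [1.2 0.8 0.4] M [[0.976, 0.218, 0.001], [0.218, -0.976, -0.0], [0.001, 0.0, -1.0]]
shift [ 0.218  -0.1719  0.0418] 6 x [ 0.0363 -0.0286  0.007 ]  turn [-1.93 44.93  4.68] 7 x [-0.275  6.419  0.669]
```

drive_tool(
  rows=[
    [0,0,0,0.0363,-0.0286,0,0],
    [0,0,0,0.0363,-0.0286,0,0],
    [0,0,0,0.0363,-0.0286,0,0],
    [0,0,0,0.0363,-0.0286,0,0],
    [0,0,0,0.0363,-0.0286,0,0],
    [0,0,0,0.0363,-0.0286,0,0],
    [-0.27,6.42,0.67,0,0,0,0],
    [-0.27,6.42,0.67,0,0,0,0],
  ],
)

```text
time: 2.9
tool_pos: [0.45, 0.0089, 0.3372]
tcp_rot: [-3.089, -0.315, -0.338]
wrist_force: [-1.2, -1.0, 0.6]
width: -0.001
grip_force: 0.0
```

drive_tool(
  rows=[
    [-0.27,6.42,0.67,0,0,0,0],
    [-0.27,6.42,0.67,0,0,0,0],
    [-0.27,6.42,0.67,0,0,0,0],
    [-0.27,6.42,0.67,0,0,0,0],
    [-0.27,6.42,0.67,0,0,0,0],
    [0,0,0,0,0,0,0],
  ],
)

```text
time: 3.4
tool_pos: [0.4422, 0.0065, 0.3332]
tcp_rot: [-2.851, -0.188, -1.171]
wrist_force: [-1.4, -0.7, -2.9]
width: 0.0
grip_force: 0.0
```

```bash
python3 - <<'E'
from h import *
rep(); plan(W((-.16,.04,.3)),Rt(45))
p=read_camera("top"); cv2.imwrite("pics/t1.png",cv2.resize(p["color"][60:270,140:400,::-1],None,fx=2.8,fy=2.8))
p=read_camera("wrist"); cv2.imwrite("pics/w1.png",p["color"][:,:,::-1]); print(p["mount"].round(3))
E
```

```text
t 3.4 L [-0.1844  0.0206  0.3332] q [-0.3  -0.85  2.4   0.39  0.9   1.01] F [-1.4 -0.5 -2.9] M [[0.705, 0.133, 0.697], [0.092, -0.991, 0.096], [0.703, -0.004, -0.711]]
shift [-0.0061 -0.0193  0.0408] 2 x [-0.003  -0.0097  0.0204]  turn [-0.12  0.31 -0.18] 1 x [-0.116  0.306 -0.175]
[[ 0.     0.958  0.287  0.074]
 [ 1.     0.    -0.001 -0.   ]
 [-0.001  0.287 -0.958 -0.171]
 [ 0.     0.     0.     1.   ]]
```

View pics/w1.png

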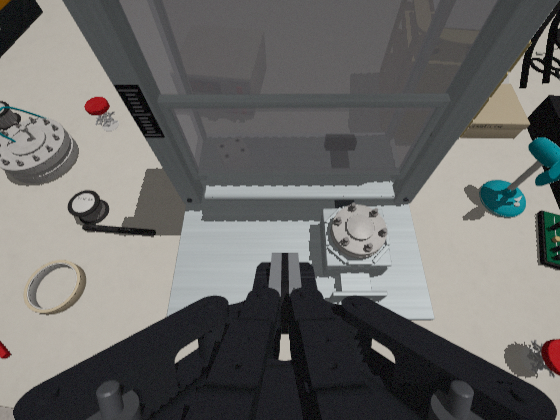

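The wrist view shows the carriage with the stainless cell at (358,232), the lip from (205,192) to (396,192), the mark at (139,111) and the plate's front corners at about (168,318) and (433,318). I'll check the shield pose against this.

```bash
python3 - <<'E'
from h import *
s,q,C=now(); p=read_camera("wrist"); T=np.eye(4);T[:3,:3]=C.as_matrix();T[:3,3]=q; T=T@p["mount"]
for n,l in dict(FL=(-.19,.18,.092),FR=(-.19,-.18,.092),mark=(-.014,.168,.285),lipL=(-.042,.13,.156),lipR=(-.042,-.13,.156),lipbL=(-.036,.13,.15),cell=(-.09,-.075,.177),plate=(-.167,-.075,.129)).items():
    print(n,proj(W(l),p["intrinsics"],T).round(1))
for l in [(-.1,.04,.196+.04),(-.030-.0566,.04,.1263-.01+.0566)]: plan(W(l),Rt(45))
c=p["color"]; cv2.imwrite("pics/w2.png",cv2.resize(c[90:330,130:450,::-1],None,fx=2.4,fy=2.4))
E
```

```text
FL [164.2 323.8]
FR [433.4 323.4]
mark [142.1 119.1]
lipL [204.2 203.8]
lipR [392.2 203.6]
lipbL [205.7 202.3]
cell [360.  228.6]
plate [358.9 300. ]
shift [-0.0199 -0.0211  0.1322] 4 x [-0.005  -0.0053  0.033 ]  turn [ 0.01 -0.02  0.02] 1 x [ 0.01  -0.016  0.016]
shift [-0.0551 -0.0211  0.1863] 5 x [-0.011  -0.0042  0.0373]  turn [ 0.01 -0.02  0.02] 1 x [ 0.01  -0.016  0.016]
```

View pics/w2.png

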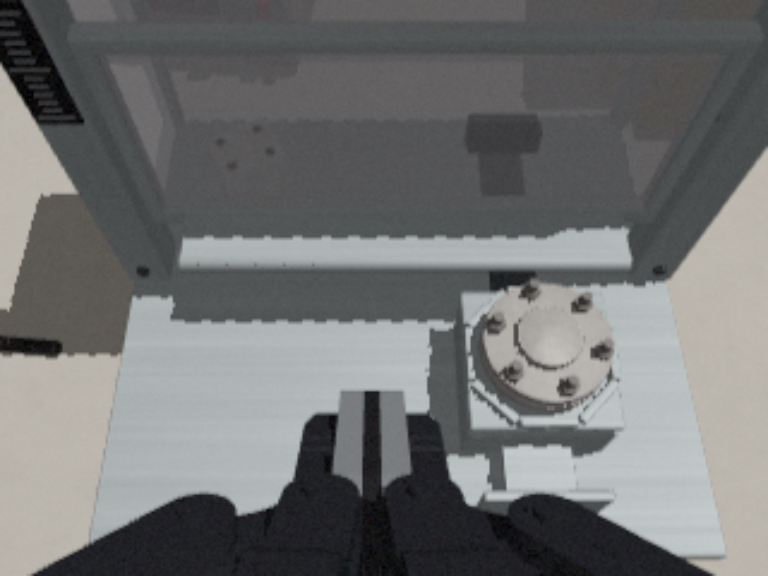

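drive_tool(
  rows=[
    [0,0,0,-0.005,-0.0053,0.033,0],
    [0,0,0,-0.005,-0.0053,0.033,0],
    [0,0,0,-0.005,-0.0053,0.033,0],
    [0,0,0,-0.005,-0.0053,0.033,0],
    [0,0,0,-0.0175,0,0.02,0],
    [0,0,0,-0.0175,0,0.02,0],
    [0,0,0,0,0,0.014,0],
    [0,0,0,0,0,0,0],
  ],
)

```text
time: 4.22
tool_pos: [0.5373, 0.041, 0.1688]
tcp_rot: [-2.851, -0.195, -1.169]
wrist_force: [0.3, 0.5, 1.0]
width: 0.001
grip_force: 0.0
```

```bash
python3 - <<'E'
from h import *
rep(); plan(W((-.030,.04,.1163)),Rt(45))
E
```

```text
t 4.22 L [-0.0855  0.0421  0.1688] q [-0.08 -0.44  2.52  0.48  0.33  0.96] F [0.4 0.4 1. ] M [[0.705, 0.137, 0.695], [0.096, -0.991, 0.098], [0.702, -0.002, -0.712]]
shift [0.0027 0.0024 0.0764] 2 x [0.0013 0.0012 0.0382]  turn [-0.24  0.39  0.06] 1 x [-0.236  0.391  0.056]
```

drive_tool(
  rows=[
    [0,0,0,0,0,0.02,0],
    [0,0,0,0,0,0.02,0],
    [0,0,0,0,0,0.02,0],
    [0,0,0,0,0,0.016,0],
    [0,0,0,0,0,0,0],
  ],
)

```text
time: 4.63
tool_pos: [0.5928, 0.0479, 0.1181]
tcp_rot: [-2.847, -0.192, -1.178]
wrist_force: [-0.5, 0.3, -0.0]
width: -0.001
grip_force: 0.0
```

```bash
python3 - <<'E'
from h import *
rep()
C=now()[2]; print("up in tool",C.inv().apply([0,0,1]).round(4), "fwd",(C.inv()*Rs).apply([1,0,0]).round(4))
E
```

```text
t 4.63 L [-0.0296  0.0415  0.1181] q [-0.04 -0.2   2.48  0.98  0.15  0.47] F [-0.5  0.3 -0. ] M [[0.701, 0.135, 0.7], [0.094, -0.991, 0.097], [0.707, -0.003, -0.708]]
up in tool [ 0.7067 -0.0025 -0.7075] fwd [0.7075 0.002  0.7067]
```

drive_tool(
  rows=[
    [0,0,0,0.003,0,-0.003,0],
    [0,0,0,0.003,0,-0.003,0],
    [0,0,0,0.003,0,-0.003,0],
    [0,0,0,0.003,0,-0.003,0],
    [0,0,0,0.003,0,-0.003,0],
    [0,0,0,0.003,0,-0.003,0],
  ],
)

```text
time: 5.13
tool_pos: [0.5915, 0.0471, 0.1465]
tcp_rot: [-2.847, -0.194, -1.184]
wrist_force: [0.2, 0.4, 0.0]
width: -0.003
grip_force: 0.0
```

```bash
python3 -c "
from h import *
rep()"
```

```text
t 5.13 L [-0.0311  0.0409  0.1465] q [-0.04 -0.26  2.46  0.67  0.2   0.78] F [0.3 0.4 0. ] M [[0.699, 0.135, 0.702], [0.095, -0.991, 0.096], [0.709, -0.0, -0.705]]
```

```bash
python3 - <<'E'
from h import *
p=read_camera("wrist"); a=p["color"][150:390,170:410,::-1]
q=read_camera("scene"); b=q["color"][180:270,190:280,::-1]
cv2.imwrite("pics/w3.png",np.hstack([cv2.resize(a,(400,400)),cv2.resize(b,(400,400),interpolation=cv2.INTER_CUBIC)]))
E
```

```text
(no output)
```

View pics/w3.png

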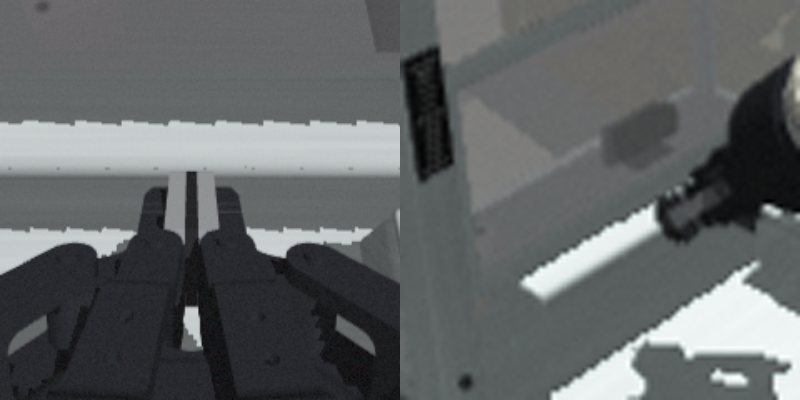

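In the wrist view the finger tips end at row 253, the same row as in free air. So they are not hidden under the lip but stand just before its nose, whose lower edge is near row 257. I'll measure the lip again in this picture.

```bash
python3 - <<'E'
from h import *
s,q,C=now(); p=read_camera("wrist"); T=np.eye(4);T[:3,:3]=C.as_matrix();T[:3,3]=q; T=T@p["mount"]; K=p["intrinsics"]
print(K.round(1).tolist())
print("tcp",proj(q,K,T), "tip+x 7", proj(q+C.apply([.007,0,0]),K,T), "tip+11",proj(q+C.apply([.011,0,0]),K,T))
for x in(-.036,-.03,-.026):
  print(x,[proj(W((x+6e-3*np.cos(a),.0409,.156+6e-3*np.sin(a))),K,T).round(1).tolist() for a in np.radians([90,135,180,225,270])], "sash edge",proj(W((x+.03,.04,.162)),K,T))
g=cv2.cvtColor(p["color"],cv2.COLOR_RGB2GRAY)
for u in (200,230,340,370): print(u,g[205:275:2,u].tolist())
for u in (276,280,294): print(u,g[240:290:2,u].tolist())
for n in("scene","top"):
  P=read_camera(n); print(n,"tcp",proj(q,P["intrinsics"],P["world_from_camera"]))
E
```

```text
[[299.3, 0.0, 284.5], [0.0, 299.3, 213.1], [0.0, 0.0, 1.0]]
tcp [284.53786295 248.4398099 ] tip+x 7 [284.53907207 237.87567379] tip+11 [284.53977496 231.73454173]
-0.036 [[284.3, 247.7], [284.3, 255.9], [284.2, 261.4], [284.2, 260.9], [284.3, 255.2]] sash edge [285.81321796 202.176655  ]
-0.03 [[284.3, 238.0], [284.3, 246.0], [284.3, 251.6], [284.3, 251.4], [284.3, 245.9]] sash edge [285.80623042 193.91271539]
-0.026 [[284.3, 231.7], [284.3, 239.6], [284.3, 245.2], [284.3, 245.2], [284.3, 239.9]] sash edge [285.80169007 188.54299065]
200 [104, 101, 101, 104, 103, 101, 104, 103, 106, 107, 165, 205, 201, 205, 206, 201, 202, 204, 201, 203, 193, 190, 187, 176, 161, 140, 103, 100, 103, 103, 103, 100, 101, 108, 103]
230 [101, 105, 103, 105, 102, 106, 101, 101, 106, 105, 164, 205, 201, 203, 203, 200, 203, 204, 202, 202, 195, 191, 188, 179, 163, 138, 108, 100, 101, 102, 104, 103, 103, 103, 104]
340 [100, 107, 101, 102, 102, 102, 102, 99, 101, 103, 162, 203, 203, 201, 200, 200, 205, 205, 202, 202, 200, 197, 192, 182, 167, 149, 114, 103, 107, 105, 106, 103, 101, 105, 103]
370 [103, 104, 100, 98, 99, 104, 101, 98, 102, 102, 161, 203, 204, 201, 197, 200, 204, 203, 201, 200, 200, 198, 194, 184, 170, 152, 116, 103, 104, 104, 105, 101, 102, 105, 104]
276 [202, 202, 201, 195, 191, 185, 163, 146, 147, 146, 146, 146, 144, 147, 146, 148, 148, 143, 146, 145, 146, 147, 147, 146, 152]
280 [201, 202, 200, 196, 190, 187, 164, 144, 145, 146, 145, 144, 143, 145, 143, 147, 144, 145, 146, 146, 145, 147, 143, 146, 152]
294 [204, 201, 199, 197, 192, 187, 165, 146, 145, 148, 146, 144, 145, 145, 145, 145, 147, 148, 146, 145, 147, 146, 148, 147, 148]
scene tcp [245.45764511 233.54216433]
top tcp [262.33240307 179.74797779]
```

drive_tool(
  rows=[
    [0,0,0,-0.005,0,0.005,0],
    [0,0,0,-0.007,0,0.007,0],
    [0,0,0,-0.007,0,0.007,0],
    [0,0,0,-0.006,0,0.006,0],
    [0,0,0,0.004,0,0.004,0],
    [0,0,0,0.004,0,0.004,0],
    [0,0,0,0,0,0,0],
  ],
)

```text
time: 5.97
tool_pos: [0.6021, 0.0483, 0.1088]
tcp_rot: [-2.848, -0.192, -1.181]
wrist_force: [0.2, 0.1, 1.4]
width: -0.0
grip_force: 0.0
```

```bash
python3 - <<'E'
from h import *
rep()
p=read_camera("wrist"); a=p["color"][150:390,170:410,::-1]
g=cv2.cvtColor(p["color"],cv2.COLOR_RGB2GRAY)
for u in (200,230,276,280,294,340): print(u,g[230:290:2,u].tolist())
q=read_camera("scene"); b=q["color"][180:270,190:280,::-1]
cv2.imwrite("pics/w4.png",np.hstack([cv2.resize(a,(400,400)),cv2.resize(b,(400,400),interpolation=cv2.INTER_CUBIC)]))
E
```

```text
t 5.97 L [-0.0203  0.0407  0.1088] q [-0.04 -0.16  2.47  1.17  0.13  0.29] F [0.2 0.  1.4] M [[0.7, 0.134, 0.701], [0.095, -0.991, 0.095], [0.708, -0.001, -0.707]]
200 [200, 200, 191, 188, 185, 181, 169, 155, 140, 119, 95, 100, 104, 97, 100, 102, 102, 104, 103, 104, 105, 102, 102, 97, 101, 101, 101, 100, 99, 159]
230 [200, 198, 192, 188, 185, 182, 170, 157, 144, 118, 99, 99, 100, 102, 99, 100, 104, 105, 102, 104, 106, 102, 103, 101, 102, 101, 100, 100, 99, 100]
276 [198, 198, 193, 189, 187, 181, 172, 157, 147, 118, 97, 89, 76, 73, 113, 143, 145, 145, 145, 144, 145, 145, 142, 144, 143, 145, 145, 143, 143, 152]
280 [199, 199, 193, 191, 187, 183, 173, 160, 146, 124, 96, 90, 73, 76, 75, 145, 145, 142, 142, 144, 143, 145, 144, 141, 144, 142, 144, 141, 143, 147]
294 [199, 198, 193, 191, 187, 182, 173, 157, 146, 120, 100, 93, 74, 73, 74, 112, 142, 144, 144, 144, 142, 145, 144, 145, 147, 143, 145, 141, 143, 150]
340 [200, 198, 195, 192, 188, 184, 175, 164, 147, 121, 96, 103, 102, 103, 104, 100, 99, 101, 101, 102, 105, 103, 103, 100, 98, 101, 101, 102, 103, 105]
```

View pics/w4.png

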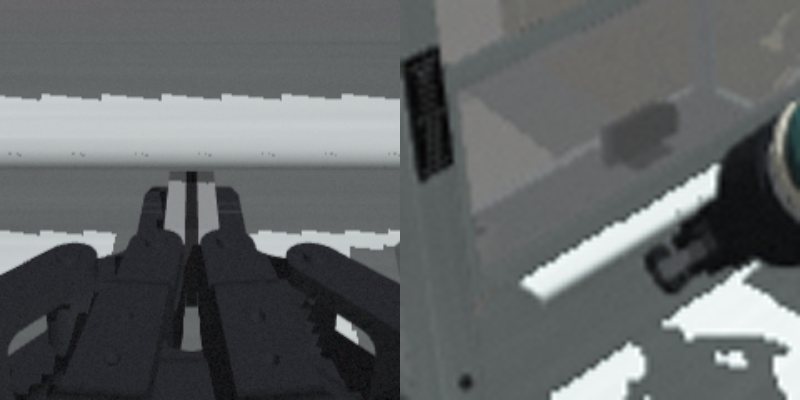

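The wrist view shows the whole tips (end at row 253, shadow above them) still clear of the lip, whose edge is at row 249. The scene inset agrees: the tips at about (250,240) full px are in front of the lip. I'll work out how far short they are.

```bash
python3 - <<'E'
from h import *
s,q,C=now(); p=read_camera("wrist"); T=np.eye(4);T[:3,:3]=C.as_matrix();T[:3,3]=q; T=T@p["mount"]; K=p["intrinsics"]
for x in(-.036,-.033,-.03):
  print(x,max(proj(W((x+6e-3*np.cos(a),.0409,.156+6e-3*np.sin(a))),K,T)[1] for a in np.radians(range(90,270,5))))
P=read_camera("scene")
for h,z in((.011,-.031),(.005,-.018),(0,-.006),(0,0),(.011,0),(-.011,0)):
  w=q+C.apply([h,0,z]); print(h,z,L(w).round(4),"scene",proj(w,P["intrinsics"],P["world_from_camera"]).round(1),"wrist",proj(w,K,T).round(1))
b=P["color"][215:265,225:285,::-1]
cv2.imwrite("pics/s5.png",cv2.resize(b,None,fx=12,fy=12,interpolation=cv2.INTER_NEAREST))
E
```

```text
-0.036 254.08307512996865
-0.033 247.89710015573112
-0.03 241.84652925892408
0.011 -0.031 [-0.0351  0.0408  0.1384] scene [246.8 237. ] wrist [284.6 252.8]
0.005 -0.018 [-0.0302  0.0408  0.125 ] scene [245.7 240.4] wrist [284.6 253.1]
0 -0.006 [-0.0252  0.0408  0.113 ] scene [244.6 243.2] wrist [284.5 252.4]
0 0 [-0.021   0.0409  0.1088] scene [243.6 243.9] wrist [284.5 248.4]
0.011 0 [-0.0132  0.0409  0.1165] scene [241.4 240.4] wrist [284.5 231.7]
-0.011 0 [-0.0287  0.0408  0.101 ] scene [245.8 247.3] wrist [284.5 264.6]
```

View pics/s5.png

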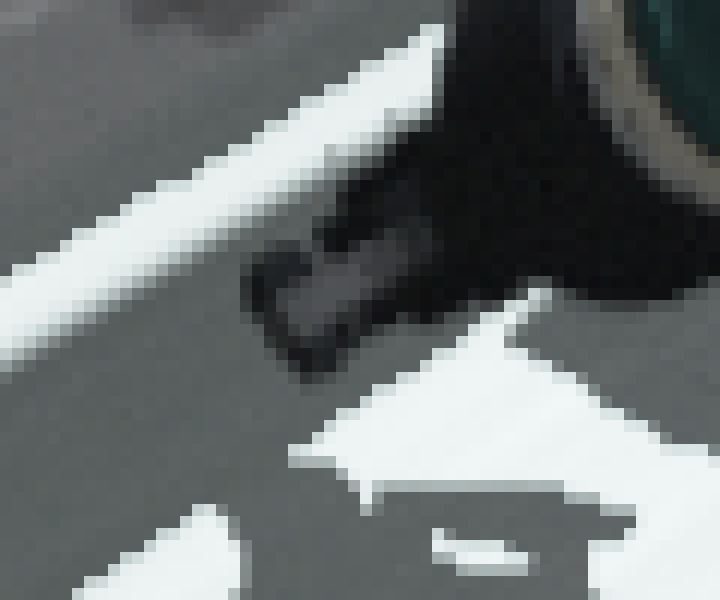

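The tip corners at about (246,237) and (251,246) px put the real finger ends roughly 32 mm behind the nominal TCP. So I advance 12 mm more along the fingers, then lift gently.

drive_tool(
  rows=[
    [0,0,0,0,0,0.006,0],
    [0,0,0,0,0,0.006,0],
    [0,0,0,0.002,0,-0.002,0],
    [0,0,0,0.002,0,-0.002,0],
    [0,0,0,0.002,0,-0.002,0],
    [0,0,0,0.002,0,-0.002,0],
    [0,0,0,0,0,0,0],
  ],
)

```text
time: 6.75
tool_pos: [0.6085, 0.0495, 0.1108]
tcp_rot: [-2.849, -0.193, -1.18]
wrist_force: [-0.1, 0.1, 0.2]
width: 0.002
grip_force: 0.0
```

drive_tool(
  rows=[
    [0,0,0,0.002,0,-0.002,0],
    [0,0,0,0.002,0,-0.002,0],
    [0,0,0,0.002,0,-0.002,0],
    [0,0,0,0,0,0,0],
  ],
)

```text
time: 7.08
tool_pos: [0.6073, 0.0497, 0.1177]
tcp_rot: [-2.85, -0.193, -1.176]
wrist_force: [-3.2, -0.5, -2.3]
width: -0.003
grip_force: 1.8
```

```bash
python3 - <<'E'
from h import *
rep()
p=read_camera("wrist"); a=p["color"][150:390,170:410,::-1]
g=cv2.cvtColor(p["color"],cv2.COLOR_RGB2GRAY)
for u in (200,280,294): print(u,g[230:290:2,u].tolist())
E
```

```text
t 7.08 L [-0.015   0.0414  0.1177] q [-0.03 -0.16  2.45  0.98  0.14  0.47] F [-3.2 -0.1 -2.3] M [[0.703, 0.135, 0.699], [0.095, -0.991, 0.096], [0.705, -0.001, -0.709]]
200 [204, 204, 200, 200, 202, 202, 200, 200, 201, 192, 191, 187, 182, 173, 162, 145, 123, 98, 106, 104, 101, 102, 103, 102, 104, 104, 103, 105, 102, 100]
280 [199, 201, 198, 201, 203, 202, 201, 201, 200, 196, 192, 190, 185, 176, 164, 150, 127, 99, 143, 143, 144, 144, 143, 143, 144, 144, 141, 144, 143, 150]
294 [199, 200, 199, 201, 203, 204, 201, 200, 199, 195, 194, 191, 186, 177, 164, 151, 128, 102, 113, 145, 146, 142, 144, 145, 146, 143, 145, 143, 144, 88]
```

drive_tool(
  rows=[
    [0,0,0,0.002,0,-0.002,0],
    [0,0,0,0.003,0,-0.003,0],
    [0,0,0,0.004,0,-0.004,0],
    [0,0,0,0.004,0,-0.004,0],
    [0,0,0,0.004,0,-0.004,0],
    [0,0,0,0.004,0,-0.004,0],
    [0,0,0,0.004,0,-0.004,0],
    [0,0,0,0.003,0,-0.003,0],
  ],
)

```text
time: 7.8
tool_pos: [0.607, 0.0498, 0.1567]
tcp_rot: [-2.85, -0.193, -1.173]
wrist_force: [-3.0, -1.2, -3.2]
width: 0.0
grip_force: 2.1
```

```bash
python3 - <<'E'
from h import *
rep()
p=read_camera("wrist")
g=cv2.cvtColor(p["color"],cv2.COLOR_RGB2GRAY)
for u in (200,280): print(u,g[230:290:2,u].tolist())
E
```

```text
t 7.8 L [-0.0153  0.0415  0.1567] q [-0.03 -0.24  2.42  0.58  0.22  0.89] F [-3.2 -0.8 -3.2] M [[0.704, 0.135, 0.697], [0.095, -0.991, 0.097], [0.704, -0.002, -0.71]]
200 [202, 203, 199, 199, 201, 202, 200, 201, 201, 193, 189, 187, 183, 172, 158, 146, 121, 97, 100, 100, 103, 102, 99, 104, 99, 103, 104, 101, 106, 102]
280 [200, 201, 200, 202, 202, 203, 201, 202, 199, 195, 193, 188, 186, 175, 164, 148, 123, 113, 145, 143, 144, 143, 141, 142, 143, 144, 144, 143, 141, 149]
```

drive_tool(
  rows=[
    [0,0,0,0.003,0,-0.003,0],
    [0,0,0,0.004,0,-0.004,0],
    [0,0,0,0.004,0,-0.004,0],
    [0,0,0,0.004,0,-0.004,0],
    [0,0,0,0.004,0,-0.004,0],
    [0,0,0,0.004,0,-0.004,0],
    [0,0,0,0.003,0,-0.003,0],
    [0,0,0,0,0,0,0],
  ],
)

```text
time: 8.52
tool_pos: [0.6068, 0.0499, 0.1936]
tcp_rot: [-2.85, -0.194, -1.172]
wrist_force: [-7.4, -1.8, -3.6]
width: 0.002
grip_force: 3.7
```

```bash
python3 - <<'E'
from h import *
rep()
E
```

```text
t 8.52 L [-0.0154  0.0417  0.1936] q [-0.03 -0.29  2.38  0.41  0.31  1.06] F [-7.6 -0.8 -3.6] M [[0.704, 0.136, 0.697], [0.095, -0.991, 0.097], [0.704, -0.002, -0.711]]
```

drive_tool(
  rows=[
    [0,2,0,0.002,0,-0.0011,0],
    [0,2,0,0.002,0,-0.0012,0],
    [0,2,0,0.002,0,-0.0012,0],
    [0,2,0,0.002,0,-0.0013,0],
    [0,0,0,0,0,0,0],
  ],
)

```text
time: 8.93
tool_pos: [0.6098, 0.0499, 0.2031]
tcp_rot: [-2.757, -0.183, -1.361]
wrist_force: [-1.3, -0.1, -3.4]
width: -0.0
grip_force: 1.7
```

```bash
python3 - <<'E'
from h import *
rep()
C=now()[2]; print("up in tool",C.inv().apply([0,0,1]).round(4), "fwd",(C.inv()*Rs).apply([1,0,0]).round(4))
p=read_camera("wrist")
g=cv2.cvtColor(p["color"],cv2.COLOR_RGB2GRAY)
for u in (200,280): print(u,g[230:290:2,u].tolist())
E
```

```text
t 8.93 L [-0.0125  0.0413  0.2031] q [-0.05 -0.33  2.46  1.    0.18  0.47] F [-1.3  0.1 -3.4] M [[0.603, 0.134, 0.787], [0.079, -0.991, 0.108], [0.794, -0.003, -0.608]]
up in tool [ 0.794  -0.0029 -0.608 ] fwd [6.08e-01 4.00e-04 7.94e-01]
200 [203, 202, 204, 203, 202, 204, 201, 195, 191, 189, 182, 169, 158, 141, 116, 94, 102, 106, 104, 100, 101, 104, 102, 101, 104, 104, 107, 105, 105, 103]
280 [202, 204, 204, 206, 204, 203, 200, 198, 193, 190, 183, 171, 158, 142, 119, 99, 153, 154, 155, 154, 156, 153, 154, 154, 152, 154, 154, 154, 154, 144]
```

drive_tool(
  rows=[
    [0,0,0,0,0,0.0015,0],
    [0,0,0,0,0,0.002,0],
    [0,0,0,0,0,0.0015,0],
    [0,0,0,0.0024,0,-0.0018,0],
    [0,0,0,0.0024,0,-0.0018,0],
  ],
)

```text
time: 9.4
tool_pos: [0.6139, 0.0509, 0.2057]
tcp_rot: [-2.759, -0.188, -1.356]
wrist_force: [-4.8, -0.5, -3.2]
width: -0.002
grip_force: 3.0
```

drive_tool(
  rows=[
    [0,0,0,0.0024,0,-0.0018,0],
    [0,0,0,0.0024,0,-0.0018,0],
  ],
)

```text
time: 9.57
tool_pos: [0.6138, 0.0509, 0.2118]
tcp_rot: [-2.759, -0.188, -1.357]
wrist_force: [-5.0, -0.7, -3.7]
width: 0.001
grip_force: 3.0
```

drive_tool(
  rows=[
    [0,0,0,0.0024,0,-0.0018,0],
    [0,0,0,0.0024,0,-0.0018,0],
  ],
)

```text
time: 9.73
tool_pos: [0.6139, 0.0509, 0.2178]
tcp_rot: [-2.759, -0.188, -1.356]
wrist_force: [-5.4, -1.3, -3.7]
width: 0.001
grip_force: 3.0
```

drive_tool(
  rows=[
    [0,0,0,0.0024,0,-0.0018,0],
    [0,0,0,0.0024,0,-0.0018,0],
  ],
)

```text
time: 9.9
tool_pos: [0.6139, 0.0509, 0.2237]
tcp_rot: [-2.759, -0.188, -1.356]
wrist_force: [-5.7, -1.6, -3.2]
width: 0.0
grip_force: 3.1
```

drive_tool(
  rows=[
    [0,0,0,0.0024,0,-0.0018,0],
    [0,0,0,0.0024,0,-0.0018,0],
  ],
)

```text
time: 10.07
tool_pos: [0.6138, 0.0509, 0.2296]
tcp_rot: [-2.759, -0.188, -1.356]
wrist_force: [-5.1, -1.2, -3.4]
width: 0.002
grip_force: 3.1
```

drive_tool(
  rows=[
    [0,0,0,0.0024,0,-0.0018,0],
    [0,0,0,0.0024,0,-0.0018,0],
  ],
)

```text
time: 10.23
tool_pos: [0.6135, 0.0509, 0.2347]
tcp_rot: [-2.76, -0.188, -1.354]
wrist_force: [-1.3, -0.8, -9.2]
width: -0.004
grip_force: 3.5
```

drive_tool(
  rows=[
    [0,0,0,0.0024,0,-0.0018,0],
    [0,0,0,0.0024,0,-0.0018,0],
  ],
)

```text
time: 10.4
tool_pos: [0.6138, 0.0509, 0.2414]
tcp_rot: [-2.759, -0.188, -1.355]
wrist_force: [-6.9, -0.9, -2.6]
width: 0.005
grip_force: 3.1
```

drive_tool(
  rows=[
    [0,0,0,0.0016,0,-0.0012,0],
  ],
)

```text
time: 10.48
tool_pos: [0.6149, 0.0508, 0.2453]
tcp_rot: [-2.757, -0.187, -1.36]
wrist_force: [-9.4, -1.0, -3.2]
width: 0.005
grip_force: 4.1
```

drive_tool(
  rows=[
    [0,0,0,0.0012,0,-0.0009,0],
  ],
)

```text
time: 10.57
tool_pos: [0.6147, 0.0508, 0.2465]
tcp_rot: [-2.757, -0.187, -1.359]
wrist_force: [-4.4, -1.5, -4.3]
width: -0.002
grip_force: 3.6
```

drive_tool(
  rows=[
    [0,0,0,0.0008,0,-0.0006,0],
  ],
)

```text
time: 10.65
tool_pos: [0.6146, 0.0508, 0.247]
tcp_rot: [-2.758, -0.187, -1.359]
wrist_force: [-1.2, -0.2, -7.8]
width: 0.001
grip_force: 3.2
```

drive_tool(
  rows=[
    [0,0,0,0.0005,0,-0.0004,0],
    [0,0,0,0,0,0,0],
  ],
)

```text
time: 10.82
tool_pos: [0.6145, 0.0508, 0.2472]
tcp_rot: [-2.758, -0.187, -1.358]
wrist_force: [-2.0, -0.4, -6.7]
width: -0.002
grip_force: 3.4
```

drive_tool(
  rows=[
    [0,0,0,0.0007,0,-0.0005,0],
    [0,0,0,0,0,0,0],
  ],
)

```text
time: 10.98
tool_pos: [0.6143, 0.0508, 0.2477]
tcp_rot: [-2.758, -0.187, -1.358]
wrist_force: [-0.4, -0.3, -9.8]
width: 0.002
grip_force: 4.0
```

drive_tool(
  rows=[
    [0,0,0,0.0006,0,-0.0005,0],
    [0,0,0,0,0,0,0],
  ],
)

```text
time: 11.15
tool_pos: [0.6141, 0.0508, 0.2481]
tcp_rot: [-2.758, -0.187, -1.357]
wrist_force: [-0.7, -0.6, -11.5]
width: 0.001
grip_force: 4.7
```

drive_tool(
  rows=[
    [0,0,0,0.0004,0,-0.0003,0],
    [0,0,0,0,0,0,0],
  ],
)

```text
time: 11.32
tool_pos: [0.614, 0.0508, 0.2484]
tcp_rot: [-2.758, -0.187, -1.357]
wrist_force: [-0.4, -1.5, -13.5]
width: 0.002
grip_force: 5.4
```

drive_tool(
  rows=[
    [0,0,0,-0.0012,0,0.0009,0],
    [0,0,0,-0.0016,0,0.0012,0],
    [0,0,0,-0.0024,0,0.0018,0],
    [0,0,0,-0.0024,0,0.0018,0],
    [0,0,0,-0.0024,0,0.0018,0],
    [0,0,0,-0.0032,0,0.0024,0],
    [0,0,0,-0.0032,0,0.0024,0],
    [0,0,0,0,0,0,0],
  ],
)

```text
time: 11.98
tool_pos: [0.6183, 0.0496, 0.2358]
tcp_rot: [-2.753, -0.184, -1.376]
wrist_force: [-0.4, 0.7, 0.4]
width: -0.0
grip_force: 0.0
```

```bash
python3 - <<'E'
from h import *
rep()
p=read_camera("wrist")
g=cv2.cvtColor(p["color"],cv2.COLOR_RGB2GRAY)
for u in (200,280): print(u,g[200:290:2,u].tolist())
E
```

```text
t 11.98 L [-0.0042  0.0398  0.2358] q [-0.05 -0.36  2.42  0.74  0.21  0.73] F [-0.3  0.8  0.4] M [[0.595, 0.133, 0.793], [0.08, -0.991, 0.106], [0.8, 0.001, -0.6]]
200 [101, 102, 103, 99, 101, 97, 99, 103, 205, 204, 206, 203, 201, 201, 204, 202, 200, 202, 202, 201, 202, 202, 195, 190, 190, 187, 180, 171, 159, 147, 130, 110, 94, 101, 102, 101, 105, 103, 103, 99, 99, 101, 103, 103, 97]
280 [102, 104, 106, 100, 99, 101, 101, 102, 163, 203, 205, 203, 201, 200, 203, 199, 201, 203, 204, 201, 201, 202, 197, 194, 191, 191, 182, 173, 162, 148, 131, 113, 89, 73, 79, 77, 151, 151, 152, 155, 153, 150, 152, 153, 142]
```

The force reads zero with the fingers 12 mm lower, and the lip's edge has moved from row 260 to 262 with the finger visible below it from row 272. So the catch holds. Withdrawing.

drive_tool(
  rows=[
    [0,0,0,0,0,-0.02,0],
    [0,0,0,0,0,-0.035,0],
    [0,0,0,0,0,-0.035,0],
    [0,-6,0,0,0,-0.02,0],
    [0,-6,0,0,0,0,0],
    [0,-6,0,0,0,0,0],
    [0,-6,0,0,0,0,0],
    [0,-6,0,0,0,0,0],
  ],
)

```text
time: 12.7
tool_pos: [0.5309, 0.0384, 0.3028]
tcp_rot: [-3.047, -0.205, -0.618]
wrist_force: [0.8, 0.6, 0.9]
width: 0.0
grip_force: 0.0
```

```bash
python3 - <<'E'
from h import *
rep(); plan(W((-.18,-.075,.25)),Rt(20))
p=read_camera("scene"); cv2.imwrite("pics/s6.png",cv2.resize(p["color"][75:365,110:410,::-1],None,fx=2.06,fy=2.06,interpolation=cv2.INTER_CUBIC))
E
```

```text
t 12.7 L [-0.0922  0.0403  0.3028] q [-0.02 -0.35  2.06  0.07  1.03  1.4 ] F [0.9 0.5 0.9] M [[0.913, 0.134, 0.386], [0.124, -0.991, 0.052], [0.389, 0.001, -0.921]]
shift [-0.1016  0.1152  0.0145] 3 x [-0.0339  0.0384  0.0048]  turn [ 0.03 -2.92  0.05] 1 x [ 0.025 -2.921  0.049]
```

View pics/s6.png

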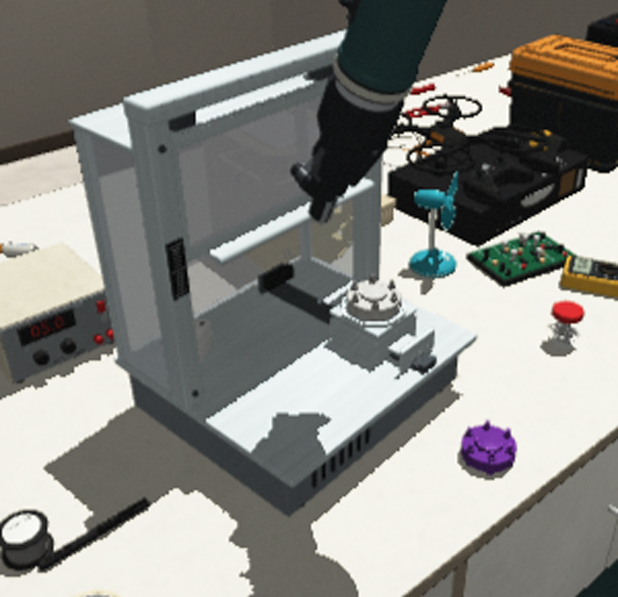

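The sash stays up: its lip now runs from crop (212,255) to (372,182), well above the cell. Now to the carriage.

drive_tool(
  rows=[
    [0,0,0,-0.034,0.038,0,0],
    [0,-3,0,-0.034,0.038,0,0],
    [0,0,0,-0.034,0.039,0,0],
    [0,0,0,0,0,0,0],
  ],
)

```text
time: 13.08
tool_pos: [0.463, -0.0706, 0.2661]
tcp_rot: [-3.071, -0.197, -0.532]
wrist_force: [-0.4, 0.3, -0.3]
width: 0.001
grip_force: 0.0
```

```bash
python3 - <<'E'
from h import *
rep(); plan(W((-.18,-.075,.08)),Rt(20))
E
```

```text
t 13.08 L [-0.1741 -0.0586  0.2661] q [-0.32 -0.42  2.17  0.16  1.09  1.07] F [-0.4  0.3 -0.3] M [[0.934, 0.127, 0.334], [0.121, -0.992, 0.04], [0.336, 0.003, -0.942]]
shift [-0.068   0.0159  0.1733] 5 x [-0.0136  0.0032  0.0347]  turn [ 0.28  0.37 -0.28] 1 x [ 0.277  0.372 -0.281]
```

drive_tool(
  rows=[
    [0,0,0,-0.017,0.004,0.035,0],
    [0,0,0,-0.013,0.004,0.035,0],
    [0,0,0,-0.013,0.004,0.035,0],
    [0,0,0,-0.013,0.004,0.035,0],
    [0,0,0,0,0,0,0],
  ],
)

```text
time: 13.5
tool_pos: [0.4562, -0.0797, 0.1087]
tcp_rot: [-3.064, -0.205, -0.515]
wrist_force: [-1.1, 1.1, -0.8]
width: -0.001
grip_force: 0.0
```

```bash
python3 - <<'E'
from h import *
rep(); plan(W((-.18,-.075,.08)),Rt(20))
p=read_camera("wrist"); q=read_camera("scene")
a=cv2.resize(p["color"][120:400,145:425,::-1],(400,400))
b=cv2.resize(q["color"][190:270,260:340,::-1],(400,400),interpolation=cv2.INTER_CUBIC)
cv2.imwrite("pics/w7.png",np.hstack([a,b]))
E
```

```text
t 13.5 L [-0.182  -0.0667  0.1087] q [-0.36 -0.29  2.37  0.23  0.78  0.94] F [-1.   1.2 -0.8] M [[0.937, 0.134, 0.324], [0.125, -0.991, 0.049], [0.327, -0.005, -0.945]]
shift [-0.0075  0.0084  0.0278] 1 x [-0.0075  0.0084  0.0278]  turn [-0.29  0.9  -0.07] 1 x [-0.295  0.904 -0.073]
```

View pics/w7.png

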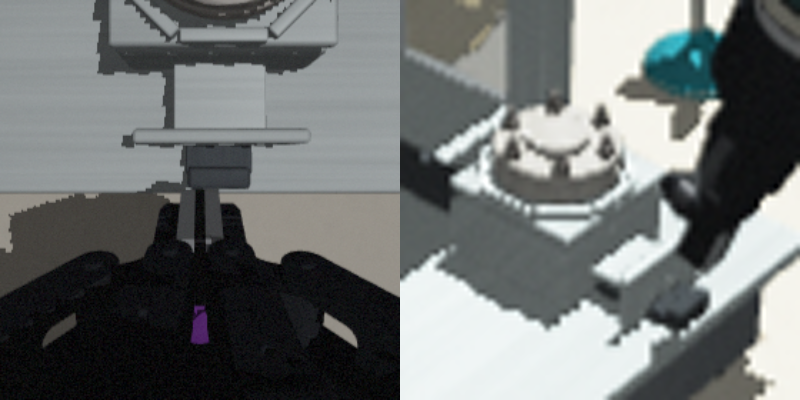

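The push plate is centred at inset column 222 against the tool's 200, with the dark rail end under it at (218,165). So I shift about 9 mm right and lower about 20 mm, keeping the tips above the rail end.

drive_tool(
  rows=[
    [0,0,0,-0.004,0.009,0.01,0],
    [0,0.8,0,-0.004,0,0.009,0],
    [0,0,0,0,0,0,0],
  ],
)

```text
time: 13.85
tool_pos: [0.4628, -0.0905, 0.0974]
tcp_rot: [-3.061, -0.208, -0.556]
wrist_force: [-0.3, -0.5, 0.3]
width: 0.004
grip_force: 0.0
```

```bash
python3 - <<'E'
from h import *
rep(); C=now()[2]; print("up in tool",C.inv().apply([0,0,1]).round(4), "fwd",(C.inv()*Rs).apply([1,0,0]).round(4))
E
```

```text
t 13.85 L [-0.177  -0.0783  0.0974] q [-0.39 -0.27  2.38  0.27  0.73  0.87] F [-0.4 -0.4  0.3] M [[0.927, 0.135, 0.349], [0.127, -0.991, 0.047], [0.352, 0.001, -0.936]]
up in tool [ 3.518e-01  6.000e-04 -9.361e-01] fwd [0.9361 0.0015 0.3518]
```

drive_tool(
  rows=[
    [0,0,0,-0.0035,-0.003,0.0085,0],
    [0,0,0,0,0,0,0],
    [0,0,0,0.0028,0,0.0011,0],
    [0,0,0,0.0028,0,0.0011,0],
    [0,0,0,0.0028,0,0.0011,0],
    [0,0,0,0.0028,0,0.0011,0],
  ],
)

```text
time: 14.35
tool_pos: [0.4729, -0.0853, 0.086]
tcp_rot: [-3.06, -0.208, -0.551]
wrist_force: [-0.4, 0.4, 0.1]
width: -0.0
grip_force: 0.0
```

drive_tool(
  rows=[
    [0,0,0,0.0019,0,0.0007,0],
    [0,0,0,0.0019,0,0.0007,0],
  ],
)

```text
time: 14.52
tool_pos: [0.4761, -0.0846, 0.0853]
tcp_rot: [-3.06, -0.208, -0.548]
wrist_force: [-1.9, 0.1, 2.2]
width: 0.0
grip_force: 1.1
```

```bash
python3 - <<'E'
from h import *
rep()
E
```

```text
t 14.52 L [-0.163  -0.0743  0.0853] q [-0.36 -0.22  2.37  0.26  0.69  0.9 ] F [-1.8  0.4  2.2] M [[0.929, 0.136, 0.344], [0.127, -0.991, 0.049], [0.347, -0.001, -0.938]]
```

drive_tool(
  rows=[
    [0,0,0,0.0028,0,0.0011,0],
    [0,0,0,0.0038,0,0.0014,0],
    [0,0,0,0.0047,0,0.0017,0],
    [0,0,0,0.0047,0,0.0017,0],
    [0,0,0,0.0047,0,0.0017,0],
    [0,0,0,0.0047,0,0.0017,0],
    [0,0,0,0.0038,0,0.0014,0],
    [0,0,0,0.0028,0,0.0011,0],
  ],
)

```text
time: 15.18
tool_pos: [0.5101, -0.0799, 0.0851]
tcp_rot: [-3.06, -0.208, -0.548]
wrist_force: [-1.7, -1.1, 0.7]
width: 0.0
grip_force: 1.2
```

```bash
python3 - <<'E'
from h import *
rep()
E
```

```text
t 15.18 L [-0.1287 -0.0741  0.0851] q [-0.32 -0.15  2.32  0.25  0.67  0.95] F [-1.8 -0.8  0.7] M [[0.929, 0.136, 0.344], [0.127, -0.991, 0.049], [0.347, -0.002, -0.938]]
```

drive_tool(
  rows=[
    [0,2.75,0,0.0044,0,0.0013,0],
    [0,2.75,0,0.0044,0,0.0015,0],
    [0,2.75,0,0.0043,0,0.0017,0],
    [0,2.75,0,0.0042,0,0.0019,0],
    [0,2.75,0,0.0041,0,0.0021,0],
    [0,2.75,0,0.004,0,0.0023,0],
    [0,2.75,0,0.0039,0,0.0025,0],
    [0,2.75,0,0.0038,0,0.0027,0],
  ],
)

```text
time: 15.85
tool_pos: [0.5468, -0.0758, 0.0886]
tcp_rot: [-2.878, -0.194, -1.118]
wrist_force: [-0.2, 1.6, 0.8]
width: 0.0
grip_force: 1.0
```

```bash
python3 - <<'E'
from h import *
rep(); C=now()[2]; print("up in tool",C.inv().apply([0,0,1]).round(4), "fwd",(C.inv()*Rs).apply([1,0,0]).round(4))
E
```

```text
t 15.85 L [-0.0918 -0.0749  0.0886] q [-0.44 -0.19  2.52  1.18  0.41 -0.02] F [-0.   1.6  0.8] M [[0.731, 0.134, 0.669], [0.099, -0.991, 0.09], [0.675, 0.0, -0.738]]
up in tool [ 6.749e-01  2.000e-04 -7.379e-01] fwd [7.379e-01 7.000e-04 6.749e-01]
```

drive_tool(
  rows=[
    [0,0,0,0.0022,0,0.002,0],
    [0,0,0,0.003,0,0.0027,0],
    [0,0,0,0.0037,0,0.0034,0],
    [0,0,0,0.0037,0,0.0034,0],
    [0,0,0,0.0037,0,0.0034,0],
    [0,0,0,0.0037,0,0.0034,0],
    [0,0,0,0.0037,0,0.0034,0],
    [0,0,0,0.003,0,0.0027,0],
  ],
)

```text
time: 16.52
tool_pos: [0.583, -0.0701, 0.0883]
tcp_rot: [-2.877, -0.196, -1.113]
wrist_force: [-2.4, -0.4, -0.8]
width: 0.0
grip_force: 1.2
```

```bash
python3 - <<'E'
from h import *
rep(); p=read_camera("top")
q=read_camera("wrist")
a=cv2.resize(p["color"][110:230,230:350,::-1],(400,400),interpolation=cv2.INTER_CUBIC)
b=cv2.resize(q["color"][60:340,145:425,::-1],(400,400))
cv2.imwrite("pics/t8.png",np.hstack([a,b]))
E
```

```text
t 16.52 L [-0.055  -0.0741  0.0883] q [-0.38 -0.12  2.45  1.21  0.36 -0.01] F [-2.4 -0.1 -0.8] M [[0.733, 0.136, 0.667], [0.1, -0.991, 0.092], [0.673, -0.001, -0.74]]
```

View pics/t8.png

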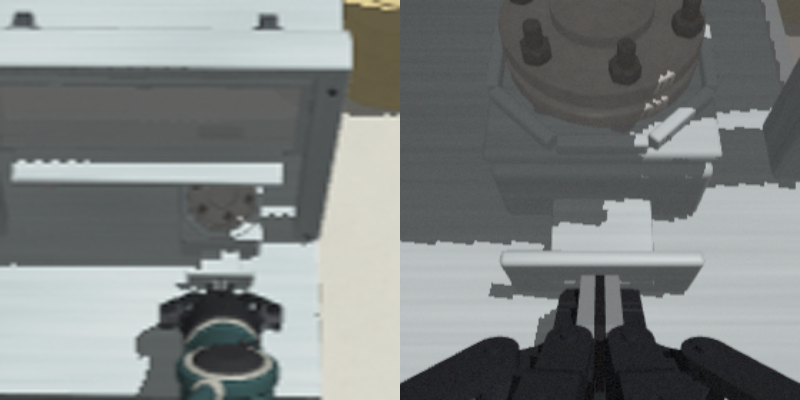

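The cell sits in its rim (wrist inset about (605,60)) and is passing under the raised sash. The tips are centred on the push plate. About 35 mm remain.

drive_tool(
  rows=[
    [0,0,0,0.003,0,0.0027,0],
    [0,0,0,0.003,0,0.0027,0],
    [0,0,0,0.003,0,0.0027,0],
    [0,0,0,0.003,0,0.0027,0],
    [0,0,0,0.003,0,0.0027,0],
    [0,0,0,0.003,0,0.0027,0],
    [0,0,0,0.0015,0,0.0014,0],
  ],
)

```text
time: 17.2
tool_pos: [0.6087, -0.0666, 0.0882]
tcp_rot: [-2.877, -0.195, -1.113]
wrist_force: [-1.3, -0.7, 1.9]
width: 0.0
grip_force: 1.0
```

drive_tool(
  rows=[
    [0,0,0,0.0015,0,0.0014,0],
    [0,0,0,0.0015,0,0.0014,0],
  ],
)

```text
time: 17.37
tool_pos: [0.6123, -0.0661, 0.088]
tcp_rot: [-2.877, -0.195, -1.112]
wrist_force: [-2.3, -1.5, 1.3]
width: 0.002
grip_force: 1.1
```

```bash
python3 - <<'E'
from h import *
rep()
E
```

```text
t 17.37 L [-0.0255 -0.074   0.088 ] q [-0.34 -0.06  2.4   1.22  0.33  0.  ] F [-2.5 -1.2  1.3] M [[0.733, 0.135, 0.666], [0.099, -0.991, 0.092], [0.673, -0.002, -0.74]]
```

drive_tool(
  rows=[
    [0,0,0,0.0015,0,0.0014,0],
  ],
)

```text
time: 17.45
tool_pos: [0.6143, -0.0658, 0.0879]
tcp_rot: [-2.878, -0.195, -1.112]
wrist_force: [-2.1, -1.3, 0.5]
width: 0.001
grip_force: 1.1
```

drive_tool(
  rows=[
    [0,0,0,0.0011,0,0.001,0],
  ],
)

```text
time: 17.53
tool_pos: [0.6157, -0.0656, 0.0879]
tcp_rot: [-2.877, -0.195, -1.112]
wrist_force: [-1.0, -0.8, 1.7]
width: -0.004
grip_force: 1.1
```

drive_tool(
  rows=[
    [0,0,0,0.0011,0,0.001,0],
  ],
)

```text
time: 17.62
tool_pos: [0.6172, -0.0654, 0.0879]
tcp_rot: [-2.878, -0.195, -1.112]
wrist_force: [-2.5, -0.1, 1.7]
width: 0.001
grip_force: 1.1
```

drive_tool(
  rows=[
    [0,0,0,0.0007,0,0.0007,0],
    [0,0,0,0,0,0,0],
  ],
)

```text
time: 17.78
tool_pos: [0.6182, -0.0652, 0.0879]
tcp_rot: [-2.877, -0.195, -1.112]
wrist_force: [0.1, -0.6, 0.1]
width: 0.001
grip_force: 0.0
```

drive_tool(
  rows=[
    [0,0,0,0.0007,0,0.0007,0],
    [0,0,0,0.0007,0,0.0007,0],
  ],
)

```text
time: 17.95
tool_pos: [0.6199, -0.0649, 0.0878]
tcp_rot: [-2.877, -0.195, -1.112]
wrist_force: [-6.8, -1.0, 3.6]
width: -0.003
grip_force: 3.4
```

drive_tool(
  rows=[
    [0,0,0,0.0007,0,0.0007,0],
    [0,0,0,0.0007,0,0.0007,0],
  ],
)

```text
time: 18.12
tool_pos: [0.6215, -0.0646, 0.0877]
tcp_rot: [-2.877, -0.195, -1.112]
wrist_force: [-11.9, -1.4, 9.1]
width: -0.002
grip_force: 5.9
```

drive_tool(
  rows=[
    [0,0,0,0.0007,0,0.0007,0],
    [0,0,0,0.0007,0,0.0007,0],
  ],
)

```text
time: 18.28
tool_pos: [0.6232, -0.0645, 0.0876]
tcp_rot: [-2.878, -0.195, -1.112]
wrist_force: [-16.0, -2.4, 11.4]
width: -0.002
grip_force: 8.3
```

drive_tool(
  rows=[
    [0,0,0,-0.0011,0,-0.001,0],
    [0,0,0,-0.0011,0,-0.001,0],
    [0,0,0,-0.0015,0,-0.0014,0],
    [0,0,0,-0.0015,0,-0.0014,0],
    [0,0,0,-0.004,0,-0.0037,0],
    [0,0,0,-0.01,0,-0.01,0],
    [0,0,0,0,0,-0.03,0],
    [0,0,0,0,0,-0.03,0],
  ],
)

```text
time: 18.95
tool_pos: [0.5552, -0.0728, 0.1305]
tcp_rot: [-2.878, -0.194, -1.104]
wrist_force: [0.8, 0.3, 1.4]
width: -0.002
grip_force: 0.0
```

drive_tool(
  rows=[
    [0,0,0,0,0,-0.03,0],
    [0,-5,0,0,0,-0.03,0],
    [0,-5,0,0,0,-0.02,0],
    [0,-5,0,-0.02,0.03,0,0],
    [0,0,0,-0.03,0.035,0,0],
    [0,0,0,-0.02,0.04,0,0],
    [0,0,0,0,0.04,0,0],
    [0,0,0,0,0,0,0],
  ],
)

```text
time: 19.62
tool_pos: [0.4761, -0.2297, 0.1526]
tcp_rot: [-3.001, -0.202, -0.776]
wrist_force: [0.1, -0.4, 0.5]
width: -0.003
grip_force: 0.0
```

```bash
python3 - <<'E'
from h import *
rep(); p=read_camera("top"); q=read_camera("scene")
for P,n in((p,"top"),(q,"scene")):
  for t in((.043-.077,-.075,.129),(-.042,.13,.287)): print(n,proj(W(t),P["intrinsics"],P["world_from_camera"]).round(1))
a=cv2.resize(p["color"][100:240,210:350,::-1],(400,400),interpolation=cv2.INTER_CUBIC)
b=cv2.resize(q["color"][90:340,140:390,::-1],(400,400),interpolation=cv2.INTER_CUBIC)
cv2.imwrite("pics/f9.png",np.hstack([a,b]))
E
```

```text
t 19.62 L [-0.1823 -0.218   0.1526] q [-0.78 -0.21  2.28  0.55  0.83  0.33] F [ 0.  -0.4  0.5] M [[0.867, 0.134, 0.48], [0.117, -0.991, 0.067], [0.485, -0.002, -0.875]]
top [295.6 183.1]
top [233.  164.9]
scene [276.2 221.2]
scene [217.5 202.6]
```

View pics/f9.png

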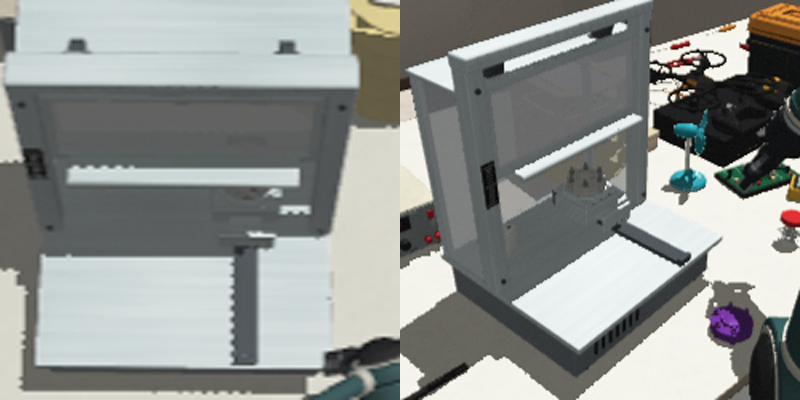

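The sash is up (lip at scene inset (520,178) to (640,118)). The carriage is home with its plate at top inset (246,240), which is full px (296,184) against the expected (295.6,183.1). The cell is upright on its seat, and the robot is clear.

```bash
python3 -c "
from h import *
print(workorder.finish_job())"
```

```text
the job is handed in; nothing more can be done
None
```

The job is done and handed in: the catch holds the sash up, the carriage is fully home with the cell still seated, and the robot is clear of everything; peak measured pushes were about 14 N on the sash and 20 N on the carriage.

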